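# Stamp one pipe stub on the flywheel press

### The job

Load the yellow-banded pipe stub into the V supports of the press and let go of it, then stamp its end by turning the flywheel exactly one full turn anticlockwise (seen from above), back to the red home mark and no further. Then take the stub out and lay it in the empty green cradle, seated in both V supports. Set the stub down rather than dropping it, and leave the red-banded stub and everything else on the bench where it is.

Things in the scene. Friction and masses are not known exactly. Their poses are not given: they have to be found in the camera images.
- stub_center (a point): The work piece: a bright metal pipe stub with a yellow band round its middle, lying on the bench. A cylinder 34 mm in diameter and 90 mm long (0.15 to 0.31 kg); the point is its centre, 17 mm above the bench at the start. Its y axis is the pipe's axis; x and z turn as it rolls. Both ends are alike.
- nest (a point): Where the centre of a stub seated in the press's nest lies, 75 mm above the bench; the stub lies along its y axis; z is up. Two V supports, each 16 mm long, stand 32 mm either side along y (48 mm free between them for fingers); mouth 45 mm wide, tops 1 mm below this point. The base plate's top is 45 mm below it.
- press: The bolted-down press; origin at the middle of the underside of its base plate (160 mm in x, 400 mm in y, 30 mm thick), at a varying place and yaw. Along its y: flywheel axis at +110, blue housing +20 to +200 (83 mm high), brass die face at -30 when drawn back, nest at -115, dark backstop block from -165 to -195 (92 mm high), onto which the stroke pushes the stub.
- wheel_axis (a point): A point on the vertical axis of the green flywheel (disc 176 mm in diameter, top face 110 mm above the bench), 148 mm above the bench, level with the middle of the crank handle. Its +y axis points away from the nest, at the red home mark: an upright red block just beyond the wheel's rim, top 108 mm above the bench.
- handle (a point): The middle (half-way up) of the upright black crank handle on the flywheel: 26 mm in diameter, 52 mm tall from 121 to 173 mm above the bench, 70 mm from the wheel's axis. It spins freely on its own pin, so the gripper need not turn with the wheel (the axes of this entry mean nothing). A white line on the wheel runs from the hub to the handle.
- wheel (a joint): Angle of the flywheel, rad: 0 with the handle at the red home mark, growing anticlockwise seen from above; 6.283 after one full turn. Starts within 0.1 of 0. A turn drives the die out 52 mm and back: furthest out at 3.14, back at 0 and 6.283. Takes about 2 to 8 N at the handle; near home it stays where it is left.
- die (a joint): How far the brass die is pushed back into the ram on its spring, m: 0 when it touches nothing, about 0.007 at the far end of the stroke when it bears on a stub that stands against the backstop (about 10 N).
- out_cradle_seat (a point): The empty green bench cradle for stamped stubs: two V supports as in the nest (48 mm free between them, mouth 45 mm wide, tops 1 mm below this point) on a fixed plate 58 by 88 mm and 8 mm thick. The point, 50 mm above the bench, is where the centre of the stub lies when it is seated; the stub lies along the y axis.
- reject_center (a point): Centre of a bystander: a like stub with a red band, lying in the red cradle (the twin of the green one). Its y axis is the pipe's axis. Leave it.
- flange_center (a point): Centre of a bystander: loose steel ring flange lying flat, 86 mm in diameter, 16 mm thick. Leave it.
- elbow: Bystander: small pipe elbow lying on the bench behind the press, about 80 mm across and 34 mm high; origin under its middle.
- spray: Bystander: yellow can 64 mm in diameter and about 170 mm tall behind the press; origin at the middle of its foot.
- jar: Bystander: orange jar 70 mm in diameter, 80 mm tall; origin at the middle of its foot.
- hammer: Bystander: hammer lying at the left side of the bench, its length along x; origin under its middle.
- brush: Bystander: brush lying at the right side of the bench, its length along x; origin under its middle.

How it is judged:
By the outcome, as a careful person would: the job done as asked, in the order asked, and still so for the second after the job is handed in, with the robot touching nothing.
It also fails if it takes over 72 s, if anything falls off the work surface, if the arm or the gripper's body presses on something with over 40 N, if the wrist force passes 120 N, or if a joint passes its speed limit or range.

### The arm

A 6-joint arm with a two-finger parallel gripper is mounted at the origin on the work surface. World frame = base frame: x ahead of the robot, y to its left, z up, the work surface at z = 0. Lengths are in mm, angles in rad, forces in N, time in s.
With the tool pointing down it reaches from about 375 to 975 mm from the base axis. Payload 3.8 kg.
Tool frame: the origin (TCP) lies between the finger pads; the fingertips stand 17 mm ahead of it and the grasp point (between the pads) lies 2 mm behind it; z points along the fingers, y is the line along which they close (so a half turn about z gives the same grasp; the last joint's range is limited). The gripper opens to 85 mm and grips with 20 to 120 N. Pads are 22 mm wide; open, the fingers measure 114 mm over their backs; the gripper's body (76 mm by 85 mm) begins 54 mm behind the grasp point. The pads swing forward as they close: fully open they stand 13 mm farther back than shut.
Start: joints at [-1.348, 0.264, 1.604, -0, 1.274, -0.037], TCP at [173.394, -652.344, 248.28] pointing down, gripper open.
Joint ranges: [-2.63, 2.63], [-0.94, 2.18], [0.31, 2.57], [-1.31, 4.45], [0, 2.66], [-2.55, 2.55]. Speed limits (rad/s): [2.57, 2.57, 3.14, 3.14, 3.14, 3.14].

### API

Orientations are given as a 3x3 rotation matrix whose columns are the frame's x, y, z axes.
In Python, from rig import r gives the robot as it stands. Calls block until the motion is done:
- r.move_to(position, orientation): joint-space move of the TCP to a pose.
- r.servo_line(position, rotation=None, feed=150): straight line of the TCP; rotation=None keeps the orientation; feed is the mean speed in mm/s.
- r.goto_joints(angles): joint-space move.
- r.command_gripper(opening, force=None): finger opening in mm; force is the grip in N (None keeps the last); returns when the fingers have stopped.
- r.hold(seconds).
- r.ik(position, orientation): joint angles nearest the present ones, or None.
- r.camera(name): name is "scene" or "top" or "wrist"; returns a dict with "color" (384x512x3 uint8, blue, green, red), "fx", "fy", "cx", "cy" (pixels), "k1" (the pictures are not rectified: a ray, as slopes to the right and down, at radius r is drawn at 1 + k1 r^2 times it, then the intrinsics apply), "rvec" (rotation vector, rad) and "tvec" (3), from world to camera coordinates, as OpenCV has them; the wrist camera has in their place "hand_eye" (4x4, takes a point from camera to tool coordinates, whose origin is the TCP and whose axes are the flange's). Camera axes: x right, y down, z forward; pixel columns grow to the right and rows downward; lengths in mm; the calibration is good to about 2 mm. A picture is of the moment at which its call begins: read the wrist's pose just before it. There is no depth.
A pose or a line that the arm cannot do raises r.MotionError and nothing moves.
- r.close_job(): hands the job in; it is judged then, once.
Readings, each from a call of its own:
- r.get_time(): time.
- r.get_q(): joint angles.
- r.get_qd(): joint speeds.
- r.get_joint_torque(): joint torques, N m.
- r.get_position(): TCP position.
- r.get_ee_rot(): TCP orientation.
- r.get_force(): force on the tool from outside, world axes, zero at the start.
- r.get_moment(): the same for the moment, N m.
- r.get_finger_gap(): finger opening in mm.
- r.get_grip_force(): force on a finger pad.
Only numpy, scipy, OpenCV 4.12 (cv2) and the standard library are available. Lean on these libraries where they do the work, as an engineer would, in place of code of your own. Each camera call takes 0.05 s, during which the arm holds its last target. There are 200 camera calls.

## Working session

There is one attempt and no reset: what is moved stays moved. The work goes in short steps, each a Python script; the robot and the scene stay as the last script left them, time stands still between calls to the robot, and variables do not carry over. Pictures are saved under pics/ and viewed, at most 10 in all, crops included, and the job is handed in when it is done.

```bash
ls; mkdir -p pics
cat > h.py <<'E'
import numpy as np, cv2
from rig import r
def cam(name):
    if name=="wrist":
        p=np.array(r.get_position());R=np.array(r.get_ee_rot())
        c=r.camera(name);T=np.eye(4);T[:3,:3]=R;T[:3,3]=p
        M=T@np.array(c["hand_eye"])
    else:
        c=r.camera(name);R,_=cv2.Rodrigues(np.array(c["rvec"],float));M=np.eye(4)
        M[:3,:3]=R.T;M[:3,3]=-R.T@np.array(c["tvec"],float).ravel()
    c["M"]=M;return c
def pix(c,u,v,z):
    xd=np.array([(u-c["cx"])/c["fx"],(v-c["cy"])/c["fy"]]);x=xd.copy()
    for _ in range(30): x=xd/(1+c["k1"]*(x@x))
    d=c["M"][:3,:3]@np.array([x[0],x[1],1]);o=c["M"][:3,3]
    return o+d*(z-o[2])/d[2]
def proj(c,P):
    P=np.atleast_2d(P);Q=(P-c["M"][:3,3])@c["M"][:3,:3];x=Q[:,:2]/Q[:,2:]
    x=x*(1+c["k1"]*(x**2).sum(1,keepdims=True))
    return x*[c["fx"],c["fy"]]+[c["cx"],c["cy"]]
def down(a):  # tool y axis (closing line) at angle a in world
    y=np.array([np.cos(a),np.sin(a),0]);z=np.array([0,0,-1.]);return np.column_stack([np.cross(y,z),y,z])
E
python3 - <<'E'
from h import *
import pickle
for n in("top","scene"):
    c=cam(n);pickle.dump(c,open(n+".pkl","wb"))
    cv2.imwrite(f"pics/{n}0.png",cv2.resize(c["color"],(800,600),interpolation=cv2.INTER_CUBIC))
    print(n,c["M"][:3,3],c["fx"],c["k1"])
print(r.get_ee_rot(),r.get_finger_gap())
E
```

```text
pics
top [ 300.18314914  -38.55390231 1726.22202421] 470.3197693625168 0.04636015470686044
scene [1377.14342262  828.16503974 1040.92258422] 418.2561762357027 -0.052458742463283074
[[ 9.66444407e-01  2.56875483e-01 -4.40450489e-04]
 [ 2.56875846e-01 -9.66442348e-01  1.99718801e-03]
 [ 8.73586311e-05 -2.04331228e-03 -9.99997909e-01]] 85.27886991053597
```

View pics/top0.png

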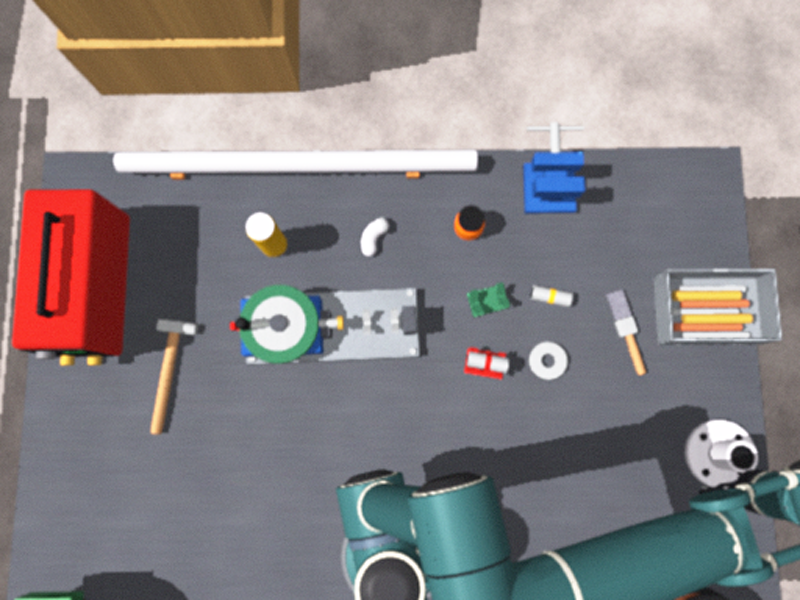

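View pics/scene0.png

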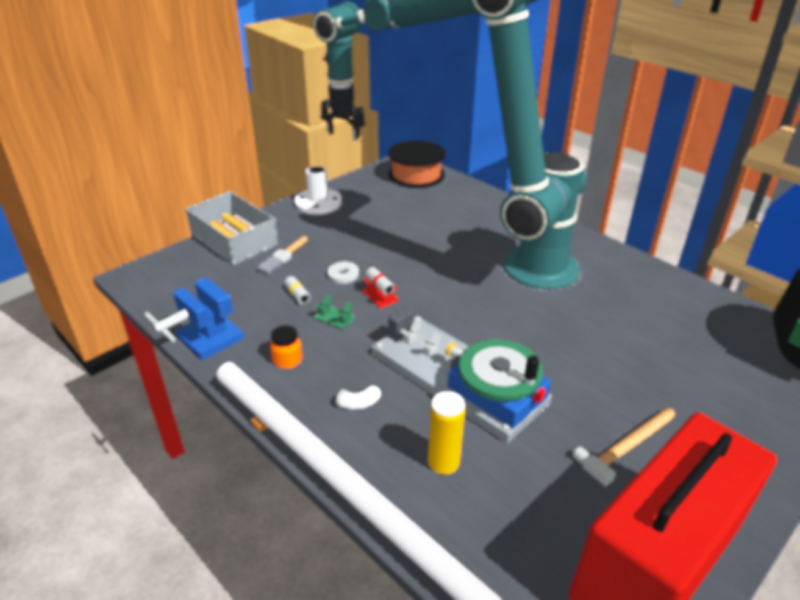

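The top view (800x600) shows the stub at (553,296), the green cradle at (489,300), the nest V's near (380,320), the wheel hub at (279,322) and the red home mark at (236,325). I'll turn these into coarse positions, then look closer with the wrist camera.

Run:
```python
from h import *
import pickle
c=pickle.load(open("top.pkl","rb"))
for n,u,v,z in [("stub",553,296,17),("cradle",489,300,30),("hub",279,322,115),("homemark",236,325,108),("Va",366,320,60),("Vb",393,320,60),("plateTR",418,289,30),("plateBR",421,356,30),("flange",549,361,16),("reject",487,362,50),("jar",470,222,80)]:
    print(n,pix(c,u*.64,v*.64,z).round(0))
print(np.array(r.camera("wrist")["hand_eye"]).round(3))
```

```text
stub [ 583. -381.   17.]
cradle [ 572. -229.   30.]
hub [513. 246. 115.]
homemark [508. 342. 108.]
Va [523.  57.  60.]
Vb [523.  -5.  60.]
plateTR [600. -63.  30.]
plateBR [443. -69.  30.]
flange [ 430. -365.   16.]
reject [ 426. -218.   50.]
jar [ 747. -184.   80.]
[[ 1.00000e-03 -9.51000e-01 -3.09000e-01  7.92980e+01]
 [ 1.00000e+00  0.00000e+00  1.00000e-03  1.09700e+00]
 [-1.00000e-03 -3.09000e-01  9.51000e-01 -1.25896e+02]
 [ 0.00000e+00  0.00000e+00  0.00000e+00  1.00000e+00]]
```

Run:
```python
from h import *
import pickle
for n,p in [("w1",[610,-300,250]),("w2",[560,140,330])]:
    print(r.ik(p,down(-np.pi/2)))
    r.move_to(p,down(-np.pi/2)); r.hold(.3)
    c=cam("wrist");pickle.dump(c,open(n+".pkl","wb"));print(r.get_time(),r.get_position(),c["fx"],c["k1"],c["M"][:3,3])
    cv2.imwrite(f"pics/{n}.png",cv2.resize(c["color"],(800,600),interpolation=cv2.INTER_CUBIC))
```

```text
[-4.93706484e-01  2.71857135e-01  1.59087376e+00 -4.44089210e-16
  1.27886176e+00  1.07708984e+00]
2.5167 [ 609.78919105 -300.4738672   250.01128352] 291.3090399338593 -0.06744097315467296 [ 689.30586672 -301.75580866  375.86298058]
[ 2.01828581e-01  3.88578559e-02  1.71188384e+00 -4.44089210e-16
  1.39085096e+00  1.77262491e+00]
4.5167 [560.18907626 139.47382299 329.80481548] 291.3090399338593 -0.06744097315467296 [639.85950372 138.17414253 455.60668108]
```

View pics/w1.png

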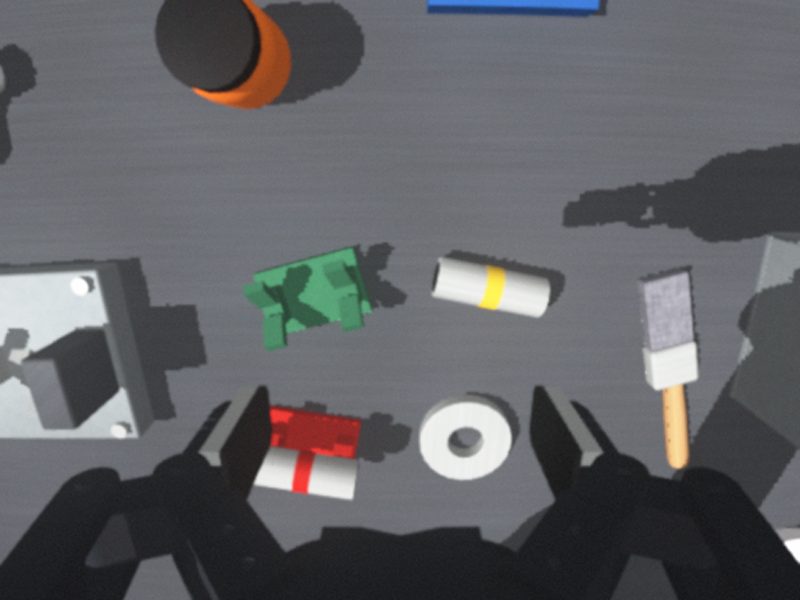

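View pics/w2.png

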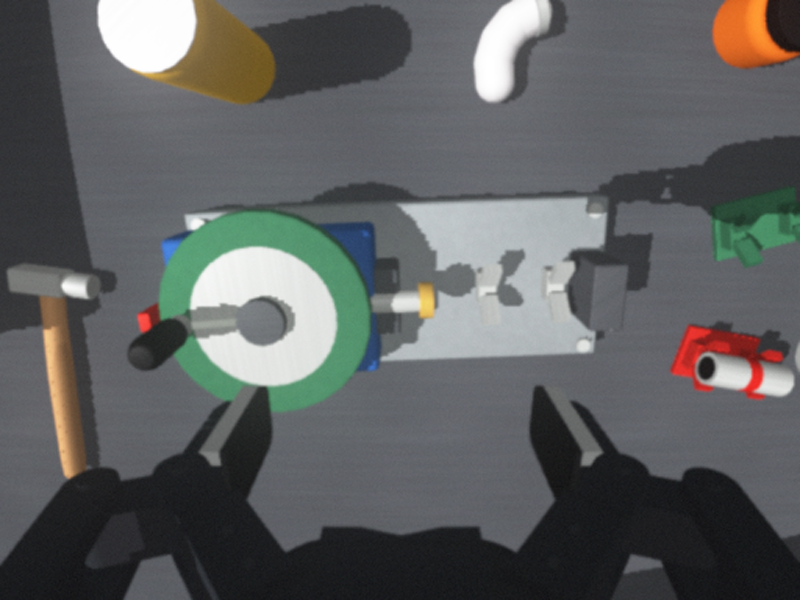

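Wrist picture 1 (800 px) shows the stub from (437,276) to (548,302) with its band at (493,287). The green cradle plate corners are about (250,272), (355,247) and (370,306). Picture 2 shows the press plate corners at (185,215), (607,197) and (593,352), the wheel hub near (263,320), the handle top near (143,355) and the red mark at (150,318). I'll fit these and overlay the result.

```bash
cat > ov.py <<'E'
from h import *
import pickle
from scipy.optimize import least_squares
def rz(a): return np.array([[np.cos(a),-np.sin(a),0],[np.sin(a),np.cos(a),0],[0,0,1.]])
def box(x0,x1,y0,y1,z): return np.array([[x0,y0,z],[x1,y0,z],[x1,y1,z],[x0,y1,z],[x0,y0,z]],float)
def circ(R,z,cx=0,cy=0):
    t=np.linspace(0,2*np.pi,60);return np.c_[cx+R*np.cos(t),cy+R*np.sin(t),0*t+z]
def cyl(x,y,z): # axis along y, len 90, r17
    t=np.linspace(0,2*np.pi,30);L=[]
    for d in(-45,0,45): L.append(np.c_[x+17*np.cos(t),y+d+0*t,z+17*np.sin(t)])
    return L
def vees(z): 
    return [np.array([[-22.5,y,z-1],[22.5,y,z-1]]) for y in(-40,-24,24,40)]
def draw(c,items,crop,scale,fn):
    u0,v0,u1,v1=crop
    im=cv2.resize(c["color"][v0:v1,u0:u1],None,fx=scale,fy=scale,interpolation=cv2.INTER_CUBIC)
    for (p,yaw,L,col) in items:
        for l in L:
            q=proj(c,l@rz(yaw).T+[p[0],p[1],0])
            q=((q+.5-[u0,v0])*scale-.5)*16
            cv2.polylines(im,[q.round().astype(np.int32)],False,col,1,cv2.LINE_AA,4)
    cv2.imwrite(fn,im);print(fn,im.shape)
E
cat > fit.py <<'E'
from ov import *
c1=pickle.load(open("w1.pkl","rb"));c2=pickle.load(open("w2.pkl","rb"))
P=lambda c,u,v,z:pix(c,(u+.5)*.64-.5,(v+.5)*.64-.5,z)
# stub
a,b=P(c1,437,276,17),P(c1,548,302,17);m=P(c1,493,287,30)
print("stub ends",a,b,"len",np.linalg.norm(a-b),"band",m)
st=(a+b)/2;sy=np.arctan2(*(-(a-b)[:2]*[1,-1]))
# cradle
q=[P(c1,u,v,8) for u,v in[(250,272),(355,247),(370,306)]]
print("plate sides",np.linalg.norm(q[0]-q[1]),np.linalg.norm(q[2]-q[1]))
cr=(q[0]+q[2])/2;d=q[0]-q[1];cy=np.arctan2(-d[0],d[1])
d=a-b;sy=np.arctan2(-d[0],d[1])
print("stub",st,sy,"cradle",cr,cy)
# wheel
hsv=cv2.cvtColor(c2["color"],cv2.COLOR_BGR2HSV);g=cv2.inRange(hsv,(60,100,50),(85,255,255));g[:,300:]=0
cs=max(cv2.findContours(g,cv2.RETR_EXTERNAL,cv2.CHAIN_APPROX_NONE)[0],key=cv2.contourArea)[:,0]
cs=cs[(cs[:,0]>110)&(cs[:,1]<250)]
w=np.array([pix(c2,u,v,110) for u,v in cs])
s=least_squares(lambda p:np.hypot(w[:,0]-p[0],w[:,1]-p[1])-p[2],[513,246,88],loss="soft_l1").x;print("wheel",s)
k=[((-80,200),(185,215)),((80,-200),(607,197)),((-80,-200),(593,352))]
k=[((80,200),(185,215)),((80,-200),(607,197)),((-80,-200),(593,352))]
K=[(np.array([*o,0]),P(c2,*p,30)) for o,p in k]
def f(p):
    R=rz(p[2]);e=[(R@o)[:2]+p[:2]-q[:2] for o,q in K]+[(R@[0,110,0])[:2]+p[:2]-s[:2]]
    return np.ravel(e)
S=least_squares(f,[515,135,.03]);print("press",S.x,S.fun.round(1))
pp=S.x
print("nest",rz(pp[2])@[0,-115,0]+[*pp[:2],0],"wheel",rz(pp[2])@[0,110,0]+[*pp[:2],0])
h=P(c2,143,355,173);print("handle top",h, "ang",np.arctan2(-(h-[*s[:2],0])[0],(h-[*s[:2],0])[1])-pp[2])
if __name__=="__main__":
    R,Y,M=(0,0,255),(255,0,0),(255,0,255)
    draw(c1,[(st,sy,cyl(0,0,17),R),(cr,cy,[box(-29,29,-44,44,8)],Y),(cr,cy,vees(50),M)],(140,130,380,310),3.3,"pics/o1.png")
    draw(c2,[(pp,pp[2],[box(-80,80,-200,200,30),circ(88,110,0,110),circ(13,173,0,180),box(-22,22,-195,-165,92)],R),
      (rz(pp[2])@[0,-115,0]+[*pp[:2],0],pp[2],vees(75),Y)],(75,115,415,270),2.3,"pics/o2.png")
E
python3 fit.py
```

```text
stub ends [ 594.14260882 -331.74994916   17.        ] [ 571.799064   -425.27396326   17.        ] len 96.15599413074153 band [ 588.60199749 -375.3813901    30.        ]
plate sides 91.36982674385852 52.24238462759134
stub [ 582.97083641 -378.51195621   17.        ] -0.23451128481900144 cradle [ 580.38943238 -225.88568775    8.        ] 0.23090810205712942
wheel [522.97209761 239.74290383  72.54591839]
press [5.18919402e+02 1.37980937e+02 3.36034147e-02] [ 5.4 -0.3  2.5 -4.7 -0.1 -3.2 -7.7  8.2]
nest [522.78306771  23.04585909   0.        ] wheel [515.22372224 247.91883723   0.        ]
handle top [508.55220772 317.14857772 173.        ] ang 0.1505752102505028
pics/o1.png (594, 792, 3)
pics/o2.png (356, 782, 3)
```

View pics/o1.png

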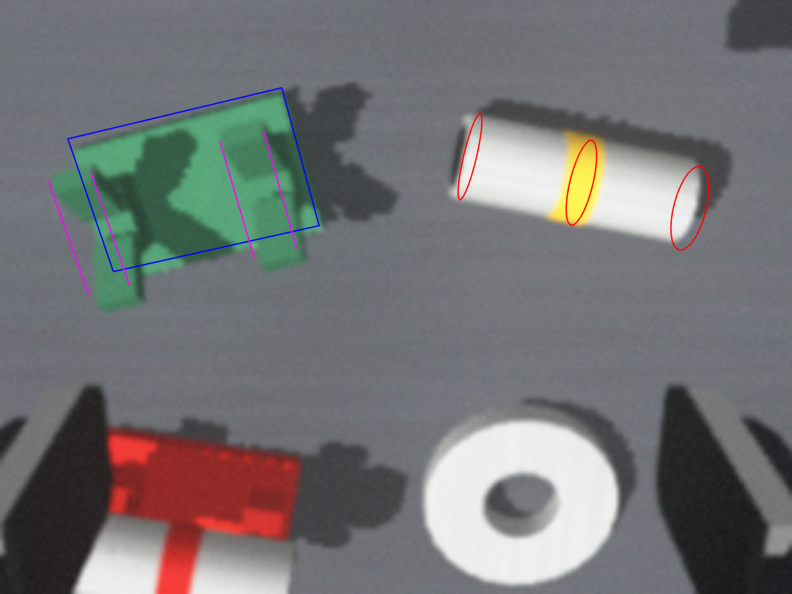

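View pics/o2.png

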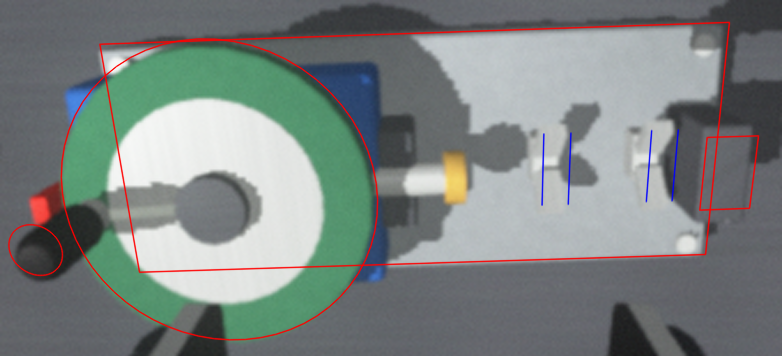

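The overlays show the wheel fits well. The stub should shift about 2 mm in +x and +y, the cradle V's about (-4,-2) mm, and the nest about +6 mm in y. I'll take near views over the nest, cradle and stub to refine this.

Run:
```python
from ov import *
c2=pickle.load(open("w2.pkl","rb"));print("can",pix(c2,147*.64,22*.64,170))
t=[]
for n,p,a,z,(q,yaw,L) in [("n",[522,28,200],.03,75,((522,28),.034,vees(75)+[box(-80,80,-85,315,30)])),("c",[577,-228,175],.23,50,((577,-228),.23,vees(50)+[box(-29,29,-44,44,8)])),("s",[585,-376,150],-.21,17,((585,-376),-.21,cyl(0,0,17)))]:
    r.move_to(p,down(a)); r.hold(.25)
    c=cam("wrist");pickle.dump(c,open(n+".pkl","wb"));print(r.get_time())
    draw(c,[(q,yaw,L,(0,0,255))],(146,90,366,290),1.8,f"/tmp/{n}.png");t.append(cv2.imread(f"/tmp/{n}.png"))
cv2.imwrite("pics/close.png",np.hstack(t)[:, :1188][:, :])
a=np.vstack([np.hstack(t[:2]),np.hstack([t[2],t[2]*0])])[:600] if 0 else np.hstack(t)
cv2.imwrite("pics/close.png",cv2.resize(np.vstack([np.hstack([t[0][:300],t[1][:300]]),np.hstack([t[2][:300],t[0][:300]*0])]),(792,600)))
```

```text
can [715.45306894 283.35991325 170.        ]
6.4
/tmp/n.png (360, 396, 3)
7.725
/tmp/c.png (360, 396, 3)
8.675
/tmp/s.png (360, 396, 3)
```

View pics/close.png

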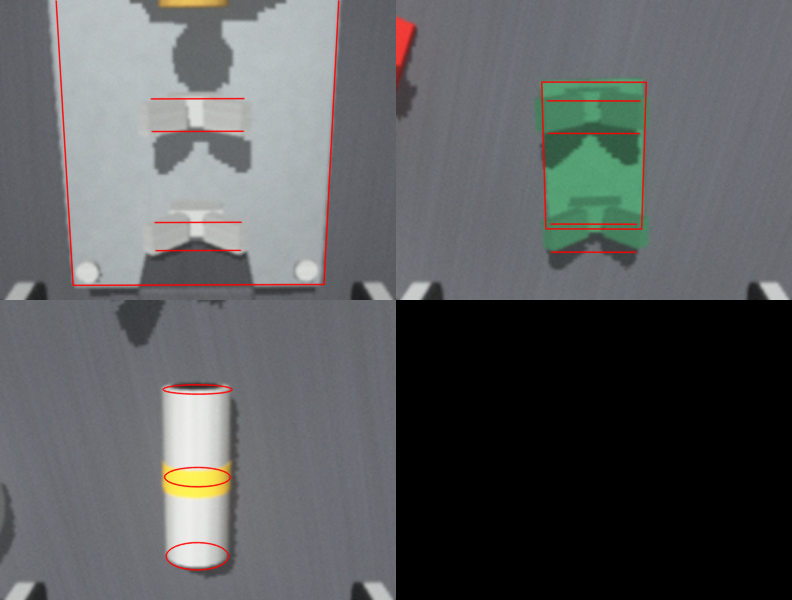

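The near view confirms the nest at about (521.5,28), the cradle at about (577,-228) and the stub at (585,-376), all within 1–2 mm. Next I pick the stub up and load it in the press.

```bash
cat > pl.py <<'E'
from ov import *
def place(x,y,zc,yaw,off=2):
    r.move_to([x,y,zc+off+60],down(yaw))
    r.servo_line([x,y,zc+off+3],feed=80);r.hold(.2)
    f0=r.get_force()[2]
    for d in np.arange(2,-2.6,-.5):
        r.servo_line([x,y,zc+off+d],feed=15);f=r.get_force()[2]-f0
        if f>4: break
    print("place",d,f,r.get_position(),r.get_force(),r.get_time())
    r.command_gripper(50);r.hold(.1)
def pick(x,y,z,yaw,F=40):
    r.servo_line([x,y,z],feed=120)
    r.command_gripper(20,F);print("grip",r.get_finger_gap(),r.get_grip_force(),r.get_position())
E
python3 - <<'E'
from pl import *
pick(585,-376,19,-.21)
r.servo_line([585,-376,150],feed=250);print(r.get_finger_gap(),r.get_force(),r.get_time())
place(521.5,28,75,.034)
p=r.get_position();r.servo_line([p[0],p[1],180],feed=250)
r.move_to([521.5,100,250],down(.034));r.hold(.25)
c=cam("wrist");pickle.dump(c,open("v.pkl","wb"));print(r.get_time())
N=((521.5,28),.034,cyl(0,0,75),(0,0,255));W=((514.5,250),.034,[circ(88,110),circ(13,173,0,70)],(255,0,0))
draw(c,[N,W],(100,0,420,384),1.55,"pics/v.png")
E
```

```text
grip 33.137470486543734 39.77654993534088 [ 585.22315056 -376.1744581    19.6227035 ]
32.9803659252759 [-0.55189866  0.50899136 -2.5577192 ] 11.125
place 1.0 6.728577915094427 [521.52368826  28.01636035  78.58716778] [-3.74091661  0.23300313  5.55535294] 14.4583
16.2083
pics/v.png (595, 496, 3)
```

View pics/v.png

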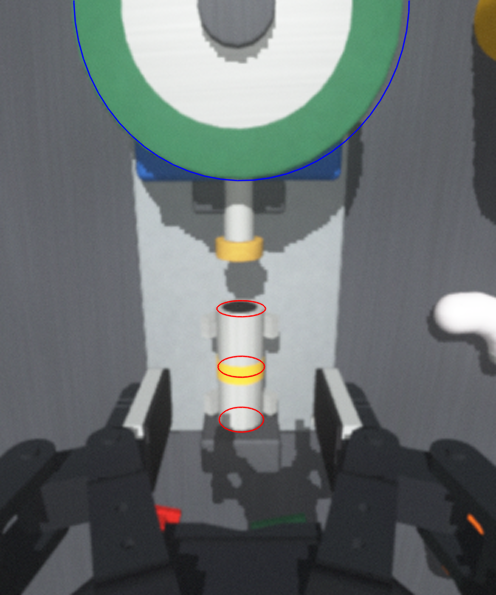

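The stub is seated in both V's (ends at rows 309 and 418, matching the overlay). The wheel sits 2–3 px left of my circle. I'll measure it from straight above.

Run:
```python
from pl import *
r.move_to([513,258,270],down(.034));r.hold(.25)
c=cam("wrist");pickle.dump(c,open("u.pkl","wb"));print(r.get_time())
hsv=cv2.cvtColor(c["color"],cv2.COLOR_BGR2HSV)
def blob(m):
    return max(cv2.findContours(m,cv2.RETR_EXTERNAL,cv2.CHAIN_APPROX_NONE)[0],key=cv2.contourArea)[:,0]
g=blob(cv2.inRange(hsv,(55,80,40),(90,255,255)));w=np.array([pix(c,u,v,110) for u,v in g])
s=least_squares(lambda p:np.hypot(w[:,0]-p[0],w[:,1]-p[1])-88,[513,251],loss="soft_l1").x
s2=least_squares(lambda p:np.hypot(w[:,0]-p[0],w[:,1]-p[1])-p[2],[513,251,88],loss="soft_l1").x
print("wheel",s,s2,len(w))
red=cv2.inRange(hsv,(0,150,80),(6,255,255))
b=blob(red);R=np.array([pix(c,u,v,108) for u,v in b]);print("red",R.min(0),R.max(0),R.mean(0),len(b))
draw(c,[((s[0],s[1]),.034,[circ(88,110),circ(13,173,0,70),np.array([[0,0,110],[0,110,108.]])],(255,0,0))],(90,30,430,330),1.9,"pics/u.png")
```

```text
17.1917
wheel [512.16446916 250.28959633] [512.13510276 250.63495441  86.15303349] 483
red [500.84597577 339.36727439 108.        ] [515.95843664 356.54360701 108.        ] [508.26800256 348.48044135 108.        ] 66
pics/u.png (570, 646, 3)
```

View pics/u.png

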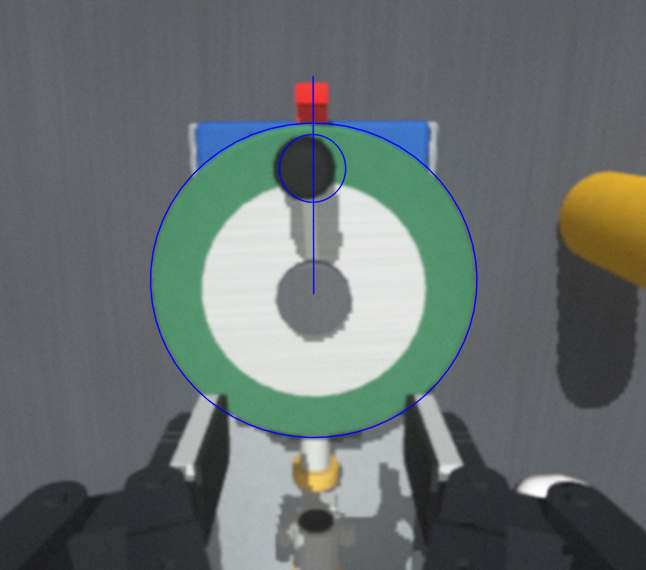

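The picture shows the wheel circle matching, the red mark in line (312,95), and the handle top at (305,167), which puts it about 0.035 rad past home. Next I grip the handle and turn the first quarter while watching the forces.

```bash
cat > crank.py <<'E'
from pl import *
C=np.array([512.1,250.6]);Y=.040
def pt(th,C=C): t=th+Y;return [C[0]-70*np.sin(t),C[1]+70*np.cos(t),146]
def turn(a,b,n,C=C,feed=75):
    for i,t in enumerate(np.linspace(a,b,n+1)[1:]):
        r.servo_line(pt(t,C),feed=feed);f=np.array(r.get_force())
        if i%2==1 or i==n-1: print(round(t,2),f.round(1),(np.array(r.get_position())-pt(t,C)).round(1))
        if np.linalg.norm(f[:2])>70: print("ABORT",t);break
E
python3 - <<'E'
from crank import *
p=pt(.035);r.command_gripper(55)
r.move_to([p[0],p[1],215],down(Y));r.servo_line(p,feed=100);r.hold(.15);print(r.get_force())
r.command_gripper(10,30);r.hold(.2);print(r.get_finger_gap(),r.get_position(),p,r.get_force(),r.get_time())
turn(.035,np.pi/2,6);r.hold(.3);print(r.get_force(),r.get_time())
E
```

```text
[-0.48372238  0.23671852 -0.62553431]
25.165891693067234 [507.07799078 320.59070887 146.6676524 ] [np.float64(506.85492049090806), np.float64(320.40321726785453), 146] [-1.49401058 -0.49014481  5.77764928] 19.4083
0.55 [-1.7 -0.7  6.2] [-0.9 -0.3  0.7]
1.06 [-1.4 -1.6  7.5] [-0.8 -0.9  0.6]
1.57 [-0.4 -2.   7.6] [-0.2 -1.1  0.6]
[-0.38994028 -0.84312179  8.35430903] 22.0583
```

Run:
```python
from crank import *
T=2*np.pi-.003
turn(np.pi/2,T-.2,18);turn(T-.2,T,2,feed=30);r.hold(.3)
print(r.get_force(),r.get_position(),pt(T),r.get_finger_gap(),r.get_time())
```

```text
2.07 [ 0.9 -1.3  6.7] [ 0.3 -0.9  0.6]
2.57 [ 0.5 -0.2  7.1] [ 0.3 -0.2  0.6]
3.07 [ 1.2 -0.6  6.8] [0.4 0.1 0.6]
3.57 [2.1 1.3 7.6] [0.4 0.5 0.7]
4.08 [1.5 0.7 7.3] [-0.1  0.4  0.6]
4.58 [1.3 1.3 6.7] [-0.3  0.6  0.7]
5.08 [1.  1.9 6.3] [-0.6  0.8  0.6]
5.58 [-0.9  2.4  6.8] [-1.2  0.7  0.6]
6.08 [-1.6  1.4  8.4] [-1.6  0.3  0.6]
6.28 [-0.3  1.3  8.1] [-1.1  0.1  0.6]
[-1.36269094  0.61440991  7.89543773] [508.38239811 320.63997232 146.60064313] [np.float64(509.5105909112174), np.float64(320.55209046605347), 146] 25.199233734221174 30.025
```

Run:
```python
from crank import *
r.command_gripper(55);r.hold(.1)
p=r.get_position();r.servo_line([p[0],p[1],215],feed=200)
r.move_to([513,258,270],down(.034));r.hold(.25)
c=cam("wrist");pickle.dump(c,open("u2.pkl","wb"));print(r.get_time())
a=pickle.load(open("u.pkl","rb"));T=[]
for k in(a,c): T.append(cv2.resize(k["color"][60:260,170:350],None,fx=2.2,fy=2.2,interpolation=cv2.INTER_CUBIC))
cv2.imwrite("pics/u2.png",np.hstack(T))
for k in (a,c):
    h=cv2.cvtColor(k["color"],cv2.COLOR_BGR2GRAY)[100:132,225:285]
    m=h<60; v,u=np.nonzero(m);print("handle top px",u.mean()+225,v.mean()+100,m.sum(),k["M"][:3,3])
    hs=cv2.cvtColor(k["color"],cv2.COLOR_BGR2HSV);v,u=np.nonzero(cv2.inRange(hs,(0,150,180),(6,255,255))[:100]);print("red",u.mean(),v.mean())
```

```text
31.7333
handle top px 249.94626474442987 117.25294888597641 763 [510.78654791 335.02255405 395.61307151]
red 253.8763440860215 79.06989247311827
handle top px 254.74896551724137 118.65793103448276 725 [509.71360284 336.79275464 393.81856804]
red 255.89080459770116 80.27586206896552
```

View pics/u2.png

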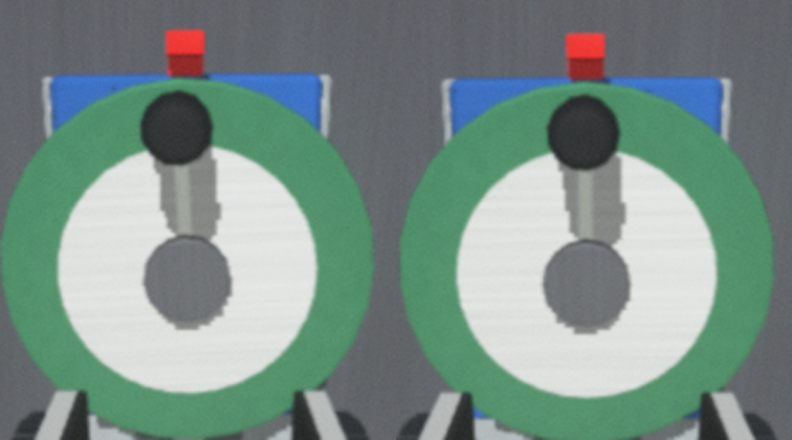

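The wheel is back at home: hub (586,285), handle (583,131) and mark (585,45) line up to within about 0.01 rad. Now I take the stub out, locating its band by code since the stroke shifted it.

Run:
```python
from pl import *
def band(c,z,roi):
    hs=cv2.cvtColor(c["color"],cv2.COLOR_BGR2HSV);m=cv2.inRange(hs,(24,120,120),(34,255,255));mm=m*0;u0,v0,u1,v1=roi;mm[v0:v1,u0:u1]=m[v0:v1,u0:u1]
    v,u=np.nonzero(mm);return pix(c,u.mean(),v.mean(),z),len(u)
v=pickle.load(open("v.pkl","rb"));print("before",band(v,90,(230,220,285,260)))
r.move_to([521.5,28,200],down(.036));r.hold(.25);c=cam("wrist")
u,w=proj(c,[521.5,23,90])[0];b=band(c,90,(int(u-30),int(w-22),int(u+30),int(w+22)));print("after",b,r.get_time())
```

```text
before (array([520.19860556,  28.8916405 ,  90.        ]), 263)
after (array([520.09198503,  19.92207236,  90.        ]), 415) 32.9833
```

Run:
```python
from pl import *
r.servo_line([521.5,22,110],feed=200);pick(521.5,22,77.5,.036)
r.servo_line([521.5,22,170],feed=150);print(r.get_finger_gap(),r.get_force(),r.get_time())
place(577,-227.5,50,.23)
p=r.get_position();r.servo_line([p[0],p[1],110],feed=150);r.servo_line([577,-228,175],feed=250);r.hold(.25)
c=cam("wrist");print(r.get_time())
hs=cv2.cvtColor(c["color"],cv2.COLOR_BGR2HSV)
v,u=np.nonzero(cv2.inRange(hs,(24,120,120),(34,255,255)));print("band",pix(c,u.mean(),v.mean(),65),len(u))
m=cv2.inRange(hs,(0,0,150),(180,60,255));q=proj(c,[577,-228,60])[0].astype(int);k=np.zeros_like(m);k[q[1]-75:q[1]+75,q[0]-40:q[0]+40]=255
m=(m|cv2.inRange(hs,(24,120,120),(34,255,255)))&k
cn=max(cv2.findContours(m,0,2)[0],key=cv2.contourArea);print(cv2.minAreaRect(cn))
for L in cyl(0,0,50): print(proj(c,L@rz(.23).T+[577,-229.5,0]).min(0).round(),proj(c,L@rz(.23).T+[577,-229.5,0]).max(0).round())
cv2.imwrite("pics/final.png",c["color"])
```

```text
grip 32.94340515903374 39.398964643478394 [520.71389337  21.96408783  78.90581991]
32.43450856502006 [-0.55060879 -0.10822531 -2.13544637] 35.0917
place 1.5 7.0800887132445975 [ 577.19815621 -227.42494458   54.65193391] [-3.64424368  4.85455702  9.52535283] 37.6833
39.325
band [ 577.90537394 -228.94739831   65.        ] 524
((258.1781005859375, 192.84408569335938), (104.77515411376953, 39.01167297363281), 88.09085083007812)
[239. 230.] [275. 246.]
[238. 187.] [276. 198.]
[237. 139.] [277. 145.]
```

The band sits at the expected seat position. My picture allowance is used up, so I'll check tilt and height numerically from an oblique wrist view by fitting the silhouette.

Run:
```python
from pl import *
from scipy.spatial.transform import Rotation as Ro
c0=r.camera("wrist");H=np.array(c0["hand_eye"])
T=np.array([577,-229.,55]);ok=0
for tilt in(.5,.35,.2):
  for D in(300,330,270):
    R=down(np.pi/2+.2);R=Ro.from_rotvec(-tilt*R[:,1]).as_matrix()@R
    if R[0,2]<0: R=Ro.from_rotvec(2*tilt*down(np.pi/2+.2)[:,1]).as_matrix()@R
    p=T-R@(H[:3,3]+D*H[:3,2]);q=r.ik(p,R)
    if q is not None and p[2]>150: ok=1;break
  if ok: break
print(tilt,D,p,R[:,2],q)
r.move_to([577,-228,250],down(np.pi/2+.2));r.move_to(p,R);r.hold(.3);c=cam("wrist");pickle.dump(c,open("ob.pkl","wb"));print(r.get_time(),r.get_position())
hs=cv2.cvtColor(c["color"],cv2.COLOR_BGR2HSV)
m=cv2.inRange(hs,(0,0,110),(180,45,255))|cv2.inRange(hs,(24,120,100),(34,255,255))
q=proj(c,T)[0].astype(int);k=np.zeros_like(m);k[q[1]-40:q[1]+40,q[0]-75:q[0]+75]=255;m&=k
cn=max(cv2.findContours(m,0,2)[0],key=cv2.contourArea);M=np.zeros_like(m);cv2.drawContours(M,[cn],-1,255,-1)
M=cv2.morphologyEx(M,cv2.MORPH_OPEN,np.ones((5,5)))
t=np.linspace(0,2*np.pi,40)
def mask(x,y,z,yaw,pit):
    L=np.vstack([np.c_[17*np.cos(t),d+0*t,17*np.sin(t)] for d in(-45,45)])
    L=L@(rz(yaw)@Ro.from_rotvec([pit,0,0]).as_matrix()).T+[x,y,z]
    h=cv2.convexHull(((proj(c,L)+.5)*16).astype(np.int32));o=np.zeros_like(M);cv2.fillPoly(o,[h],255,cv2.LINE_8,4);return o
def cost(p):
    o=mask(577,p[0],p[1],p[2],p[3]);return -(o&M).astype(bool).sum()/(o|M).astype(bool).sum()
from scipy.optimize import minimize
s=minimize(cost,[-229,50,.22,0],method="Nelder-Mead",options=dict(initial_simplex=np.array([[-229,50,.22,0],[-226,50,.22,0],[-229,53,.22,0],[-229,50,.28,0],[-229,50,.22,.06]])))
print("y,z,yaw,pitch",s.x,s.fun,"seated iou",cost([-229,50,.22,0]))
```

```text
0.2 300 [ 531.76921764 -238.24259486  208.1355936 ] [ 0.19470917  0.0394695  -0.98006658] [-0.54026738  0.02598571  1.96332248  0.15895844  1.00946155 -2.386177  ]
41.4583 [ 533.79646565 -238.76920339  209.94461942]
y,z,yaw,pitch [-2.27140661e+02  8.97356916e+01 -1.10430065e-01 -3.34274777e-01] -0.43040396084167887 seated iou -0.3146465765566142
```

Run:
```python
from ov import *
c=pickle.load(open("ob.pkl","rb"));hs=cv2.cvtColor(c["color"],cv2.COLOR_BGR2HSV)
m=cv2.inRange(hs,(0,0,150),(180,60,255))*1;y=cv2.inRange(hs,(20,100,100),(36,255,255));g=cv2.inRange(hs,(60,80,40),(90,255,255));d=cv2.inRange(hs,(0,0,0),(180,255,50));rd=cv2.inRange(hs,(0,150,50),(8,255,255))
q=proj(c,[577,-229,55])[0];print(q)
u0,v0=(q-[105,66]).astype(int)
for v in range(v0,v0+132,5):
    print("".join("Y" if y[v,u] else "#" if m[v,u] else "g" if g[v,u] else "r" if rd[v,u] else "d" if d[v,u] else "." for u in range(u0,u0+210,3)))
for L in cyl(0,0,50): k=proj(c,L@rz(.22).T+[577,-229,0]);print(((k.min(0)-[u0,v0])/[3,5]).round(1),((k.max(0)-[u0,v0])/[3,5]).round(1))
```

```text
[258.86573005 190.34418759]
......................................................................
......................................................................
......................................................................
......................................................................
......................................................................
.......................gggggggggggggggggggggggggg.....................
.......................gggggggggggggggggggggggggg.....................
........................gggggggggg.gggggggggggggg.....................
.......................ggggggggggg.g..gg.gg.ggggg.....................
.......................gggggg.g...g.........gggg......................
.................................YYYYY############....................
.....................############YYYYY#############...................
....................#############YYYYY#############...................
....................#############YYYYY#############...................
....................#############YYYYY#############...................
.......
[... 216 characters left out ...]
............................................................
......................................................................
......................................................................
......................................................................
......................................................................
..................d................................d..................
.................dd................................d..................
...........d.....dd................................dd.....d...........
.........ddd....ddd................................ddd....ddd.........
[20.2  9.7] [21.8 16.1]
[35.2  9.6] [35.4 16. ]
[48.8  9.4] [50.4 15.9]
```

Run:
```python
from ov import *
from scipy.spatial.transform import Rotation as Ro
from scipy.optimize import minimize
c=pickle.load(open("ob.pkl","rb"));hs=cv2.cvtColor(c["color"],cv2.COLOR_BGR2HSV)
m=cv2.inRange(hs,(0,0,140),(180,60,255))|cv2.inRange(hs,(20,100,100),(36,255,255));k=m*0;k[160:225,200:320]=255
M=max(cv2.findContours(cv2.morphologyEx(m&k,cv2.MORPH_CLOSE,np.ones((5,5))),0,1)[0],key=cv2.contourArea)
cn=M[:,0].astype(float);M=np.zeros_like(m);cv2.fillPoly(M,[cn.astype(int)],255)
cols=np.arange(212,304,4)
top=np.array([np.nonzero(M[:,u])[0].min() for u in cols]);bot=np.array([np.nonzero(M[:,u])[0].max() for u in cols])
t=np.linspace(0,2*np.pi,40)
def mask(x,z,yaw,pit):
    L=np.vstack([np.c_[17*np.cos(t),d+0*t,17*np.sin(t)] for d in(-45,45)])@(rz(yaw)@Ro.from_rotvec([pit,0,0]).as_matrix()).T+[x,-229,z]
    o=M*0;cv2.fillPoly(o,[cv2.convexHull(((proj(c,L))*16).astype(np.int32))],255,cv2.LINE_8,4);return o
o=mask(577,50,.22,0);P=[np.nonzero(o[:,u])[0] for u in cols]
print("top",top-[p.min() for p in P]);print("bot",bot-[p.max() for p in P])
G=cv2.inRange(hs,(60,80,40),(90,255,255));e=[(u,np.nonzero(G[:,u])[0].min()) for u in range(230,285,6)];w=np.array([pix(c,u,v,8) for u,v in e])
print("plate far edge yaw",-np.polyfit(w[:,1],w[:,0],1)[0])
```

```text
Traceback (most recent call last):
ValueError: zero-size array to reduction operation minimum which has no identity
```

Run:
```python
from ov import *
c=pickle.load(open("ob.pkl","rb"));hs=cv2.cvtColor(c["color"],cv2.COLOR_BGR2HSV)
m=cv2.inRange(hs,(0,0,140),(180,60,255))|cv2.inRange(hs,(20,100,100),(36,255,255))
cols=[u for u in range(218,304,6)]
L=np.vstack(cyl(0,0,50))@rz(.22).T+[577,-229,0];o=m*0;cv2.fillPoly(o,[cv2.convexHull(proj(c,L).astype(np.int32))],255)
for u in cols:
    a=np.nonzero(m[165:220,u])[0]+165;b=np.nonzero(o[:,u])[0];print(u,(a.min()-b.min(),a.max()-b.max()) if len(a) and len(b) else None,end="; ")
G=cv2.inRange(hs,(60,80,40),(90,255,255))
e=[(u,np.nonzero(G[100:190,u])[0].min()+100) for u in range(232,285,6)];w=np.array([pix(c,u,v,8) for u,v in e])
print("\nplate far edge yaw",-np.polyfit(w[:,1],w[:,0],1)[0])
```

```text
218 (np.int64(4), np.int64(3)); 224 (np.int64(4), np.int64(3)); 230 (np.int64(4), np.int64(5)); 236 (np.int64(3), np.int64(2)); 242 (np.int64(4), np.int64(2)); 248 (np.int64(3), np.int64(2)); 254 (np.int64(1), np.int64(1)); 260 (np.int64(1), np.int64(2)); 266 (np.int64(2), np.int64(0)); 272 (np.int64(2), np.int64(1)); 278 (np.int64(2), np.int64(0)); 284 (np.int64(2), np.int64(1)); 290 (np.int64(2), np.int64(0)); 296 (np.int64(1), np.int64(0)); 302 (np.int64(0), np.int64(0)); 
plate far edge yaw 0.2709131216953022
```

The stub's axis has settled at a yaw of about 0.26. That matches the plate edge (0.27), so the V's have aligned it and there's no visible tilt. I'll back the arm off and hand in.

Run:
```python
from h import *
p=r.get_position();r.servo_line([p[0],p[1],p[2]+60],feed=150);r.hold(.3)
print(r.get_force(),r.get_time());print(r.close_job())
```

```text
[-0.78889875  1.01274521  0.14996703] 42.3167
the job is handed in; nothing more can be done
None
```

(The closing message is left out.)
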